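# Open the pattern drawer and lift the card clamp off its ball

## Robot

A 7-joint arm with a two-finger parallel gripper is mounted at the origin on the work surface. World frame = base frame: x ahead of the robot, y to its left, z up, the work surface at z = 0. Lengths are in m, angles in rad, forces in N, time in s.
With the tool pointing down it reaches from about 0.4 to 0.85 m from the base axis. Payload 10.4 kg.
Tool frame: the origin (TCP) lies on the centre line of the jaws, within the pads' length; the fingertips stand 14 mm ahead of it and the grasp point (between the pads) lies 5 mm behind it (manip.tip_reach is the distance from the TCP to the fingertips, in m); z points along the fingers, y is the line along which they close (so a half turn about z gives the same grasp; the last joint's range is limited). The gripper opens to 85 mm and grips with 20 to 120 N. Pads are 22 mm wide; open, the fingers measure 114 mm over their backs; the gripper's body (76 mm by 85 mm) begins 54 mm behind the grasp point. The pads swing forward as they close: fully open they stand 13 mm farther back than shut.
Start: joints at [1.148, 0.332, -0.065, 1.46, 0.022, 1.35, -0.088], TCP at [0.243, -0.576, 0.245] pointing down, gripper open.
Joint ranges: [-2.6, 2.6], [-0.5, 2.12], [-1.47, 1.34], [0.16, 2.42], [-1.27, 4.41], [0.06, 2.06], [-2.6, 2.6]. Speed limits (rad/s): [2.22, 2.22, 2.79, 2.79, 3.14, 3.14, 3.14].

## Interface

Orientations are given as a unit quaternion [x, y, z, w].
In Python, from workcell import manip gives the robot as it stands.
- The arm moves only by the shell command python3 -m pendant 'ROWS' [FORCE]. ROWS is JSON, a list of rows, each a list of 7 numbers: the shift along the tool's x, y, z in units of 50 mm (1.0 is 50 mm), then the turn, a rotation vector about the tool's x, y, z in units of 8 degrees (1.0 is 8 degrees), then the opening, from -1 (shut) to 1 (fully open), so that 0 is half open. In form: [[dx, dy, dz, ax, ay, az, jaw], ...]. A call has exactly 10 rows; each row is the pose to reach, as a shift and turn from the pose commanded when the call began, along the tool's axes at that moment; what a row does not reach only later rows make up. A row lasts 1/8 s, in which the tool goes at most 62.5 mm and 10.7 degrees, less where a joint would pass 70% of its speed; a pose out of reach is approached as far as the arm can. A call with a gripper value outside its range is refused whole. The fingers move at their own pace and stop on an object; FORCE is the grip in N (left out, the last holds). Time passes only in rows, so rows that repeat a pose let the fingers close, or fill a call up. It gives the time, the measured TCP pose, the force, the opening and the grip force at its end, in the units of the state.
- manip.get_obs(): the state, without advancing time (a new reading comes with each control period).
- manip.camera(name): name is "side" or "top" or "wrist"; returns (picture, depth): 480x640x3 uint8, red, green, blue; 480x640 float32, m along the optical axis (not along the pixel's ray), 0 where there is no reading.
- manip.get_calibration(name): a dict with "fx", "fy", "cx", "cy" (pixels), "D" ([k1, k2, p1, p2, k3] as OpenCV has them; the pictures are not rectified), "xyz" and "orientation" of the camera in the world. Camera axes: x right, y up, looking along -z (the intrinsics and any distortion apply to the point x, -y, -z); pixel columns grow to the right and rows downward; lengths in m; the calibration is good to about 2 mm. A picture is of the moment at which its call begins: read the wrist's pose just before it. get_calibration takes no time and is no camera call; for the wrist camera it gives the pose at the moment of the call.
- manip.hand_in(): hands the job in; it is judged then, once.
Trained networks look in the newest picture that a camera, given by its name, has taken for a name from the list of things; names that differ only in an ending like _2 or _b are one class to them, and where a whole thing is asked for, a point or a joint stands for the part that bears it (a point fixed in the world has none). Each returns a list of dicts, best first, with "p" (0 to 1); they miss things now and then, are a little off and sometimes report something else, mostly with a low value. They report only what shows in the picture. A call takes as long as a camera call.
- manip.find_in(thing, camera): "box" ([left, top, right, bottom] in pixels, round what is visible of it).
- manip.trace(thing, camera): "pixels" (480x640 bool, what is visible of it) and "box" ([left, top, right, bottom] in pixels, round what is visible of it).
- manip.tip_of(thing, camera): "pixel" ([column, row] in pixels: a listed point, or the origin of a listed thing).
The state is a dict: "clock": time; "joint_pos": joint angles; "joint_velocities": joint speeds; "tau": joint torques, N m; "position": TCP position; "ee_rot": TCP orientation; "ft_force": force on the tool from outside, world axes, zero at the start; "torque": the same for the moment, N m; "grip_width": opening from 0.0 (shut) to 1.0 (fully open); "grasp_force": force on a finger pad.
Only numpy, scipy, OpenCV 4.12 (cv2) and the standard library are available. Lean on these libraries where they do the work, as an engineer would, in place of code of your own. Each camera call takes 0.05 s, during which the arm holds its last target. There are 200 camera calls.

## Task

Pull the pattern-card drawer out by its handle, at least three quarters of its travel. Then squeeze the sprung latch plate of the clamp arm sideways towards the fixed finger plate so that it lets go of the ball, lift the arm's coupler head off the ball and swing the arm up to roughly 30 degrees, so that the cards underneath can be taken out. Finish while still holding the arm up like that, with the drawer left open and the jar, spool and weight near by left where they are.

Things in the scene. Friction and masses are not known exactly. Their poses are not given: they have to be found in the camera images.
- cabinet: Low grey steel one-drawer cabinet fixed on the bench, 300 mm deep (x), 340 mm wide (y), 130 mm high, with a few flat cards (14 mm) lying on its top. Origin: on the bench under the middle of its front edge (behind the drawer front). Its own -x axis is the way the drawer slides out (towards the robot), +y is the side where the clamp arm's hinge lies, z up.
- pattern_drawer (a joint): How far the drawer is pulled out along the cabinet's -x axis, in m: 0 shut, 0.17 at its stop; slides easily (about 2 N) and stays where it is left. Its front is 16 mm thick, top edge 122 mm above the bench; inside lies a stack of pattern cards whose top is 56 mm above the bench. When shut, all inside is under the cabinet's top.
- drawer_handle (a point): Middle of the drawer's handle: a round level bar, 11 mm thick, 120 mm long along the cabinet's y axis, centre line 35 mm in front of the drawer front, 92 mm above the bench (38 mm below the cabinet's top); can be pinched from above across the bar. Moves with the drawer.
- clamp_arm (a joint): Angle of the steel clamp arm (tongue) that lies across the cards in the drawer, in rad: 0 down, latched on the ball; grows as its coupler end swings up; stop at 1.2. The hinge is free: let go, the arm falls back. Arm, coupler and latch weigh about 0.35 kg together (2 to 4 N to lift at the coupler).
- hinge_pin (a point): The arm's hinge: centre of the pin in the bracket on the drawer floor, 87 mm above the bench, 200 mm towards the cabinet's +y from the ball. The pin runs along the cabinet's x axis. Moves with the drawer.
- coupler: Coupler head on the arm's free end: steel domed cap, 35 mm across, over a 22 mm ball on a post fixed in the drawer. Origin: the ball's centre while latched, 78 mm above the bench, 70 mm behind the drawer front's inner face, 85 mm to the cabinet's -y side of its middle. Axes as the cabinet's while down; they turn with the arm.
- coupler_grip (a point): Point to grasp, moves with the arm: midway between the outer faces of the fixed finger plate and the latch plate at rest, which are 54 mm apart along the cabinet's x axis (44 mm with the latch fully pulled); 20 mm above the coupler's origin, 14 mm below the plates' upper edges, 42 mm above the cards.
- latch (a joint): How far the latch is pulled in, in m: 0 sprung out, hooked under the ball (the arm cannot lift); free of the ball from about 0.006; stop 0.010. Moves along the coupler's -x, towards the fixed finger plate; spring 4 N to start, 9 N at the stop, springs out when let go. It rides on the coupler: both plates can be squeezed between two fingers and lifted together; they may turn in the fingers.
- latch_plate (a point): Middle of the outer face of the latch's upright finger plate on the coupler's back (+x) side: 28 mm wide (y), 4 mm thick, its top 34 mm and this point 20 mm above the coupler's origin; 54 mm from the fixed plate's outer face at rest. Moves with the latch.
- dye_jar: Bystander: amber jar with a black cap, 60 mm across, 70 mm high, on the bench to the +y side of the drawer. Origin: centre of its base.
- thread_spool: Bystander: grey thread spool, 52 mm across, 60 mm high, on the bench to the +y side of the cabinet. Origin: centre of its base.
- pattern_weight: Bystander: dark steel pattern weight with a knob, 68 mm across, 52 mm high, standing on the bench to the -y side of the cabinet. Origin: centre of its base.
- finger_plate (a point): Middle of the outer face of the fixed finger plate on the coupler's front (-x) side: upright, 28 mm wide (y), 4 mm thick, from the level of the coupler's origin to 34 mm above it; this point is 22 mm towards -x and 20 mm above that origin. Moves with the arm.

How it is judged:
On the way, in this order (a step that is already met when the one before it is completed fails the run):
1. the drawer is pulled out at least three quarters of its travel, the arm still latched down (value of joint pattern_drawer above 0.125 m and value of joint clamp_arm below 0.06 rad and value of joint latch below 0.004 m), for 0.1 s.
2. with the arm still down, the latch is pulled in against its spring far enough to free the ball (value of joint latch above 0.006 m and value of joint clamp_arm below 0.08 rad), for 0.05 s.
At the end, for the whole second after the job is handed in: The drawer is at least 110 mm out; the clamp arm is held still between 0.35 and 0.8 rad (20 to 45 degrees) above its latched position by the fingers on its coupler head (value of joint pattern_drawer above 0.11 m and value of joint clamp_arm between 0.35 and 0.8 rad and velocity of joint clamp_arm between -0.1 and 0.1 rad/s and contact force between coupler and the fingers above 1 N); the arm keeps its last pose, push and grip.
It fails at once if a bystander was shifted by more than 30 mm (distance of any of dye_jar, thread_spool, pattern_weight from where it was at the start of the episode above 0.03 m).
It also fails if it takes over 54 s, if anything falls off the work surface, if the arm or the gripper's body presses on something with over 40 N, if the wrist force passes 120 N, or if a joint passes its speed limit or range.

## Working session

There is one attempt and no reset: what is moved stays moved. The work goes in short steps, Python scripts to look and compute and a shell command to move; the robot and the scene stay as the last step left them, time stands still between calls to the robot, and variables do not carry over. Pictures are saved under pics/ and viewed, at most 10 in all, crops included, and the job is handed in when it is done.

```bash
mkdir -p pics
cat > h.py <<'E'
import numpy as np,cv2
from scipy.spatial.transform import Rotation as R
from workcell import manip
def ray(cal,px):
    K=np.array([[cal['fx'],0,cal['cx']],[0,cal['fy'],cal['cy']],[0,0,1]])
    u=cv2.undistortPoints(np.array([[px]],float),K,np.array(cal['D'],float))[0,0]
    return np.array(cal['xyz']),R.from_quat(cal['orientation']),np.array([u[0],-u[1],-1.])
def at_depth(cal,px,d):
    o,r,v=ray(cal,px); return o+r.apply(v*d)
def at_z(cal,px,z):
    o,r,v=ray(cal,px); v=r.apply(v); return o+v*(z-o[2])/v[2]
def tri(obs):
    A=np.zeros((3,3));b=np.zeros(3)
    for cal,px in obs:
        o,r,v=ray(cal,px);v=r.apply(v);v/=np.linalg.norm(v);P=np.eye(3)-np.outer(v,v);A+=P;b+=P@o
    return np.linalg.solve(A,b)
def tool(p):
    s=manip.get_obs(); return R.from_quat(s['ee_rot']).inv().apply(np.array(p)-s['position'])/0.05
def save(name,img): cv2.imwrite('pics/'+name,img[:,:,::-1])
E
python3 - <<'E'
from h import *
np.set_printoptions(precision=4,suppress=True)
s=manip.get_obs();print(s)
ims=[]
for c in ['side','top','wrist']:
    cal=manip.get_calibration(c);im,d=manip.camera(c);ims.append(im);print(c,np.array(cal['xyz']),R.from_quat(cal['orientation']).as_matrix()[:,2])
    for t in ['drawer_handle','cabinet','coupler','coupler_grip','latch_plate','finger_plate','hinge_pin','dye_jar','thread_spool','pattern_weight']:
        r=manip.tip_of(t,c)
        for q in r[:1]:
            px=q['pixel'];dd=d[int(np.clip(px[1],0,479)),int(np.clip(px[0],0,639))]
            print(t,round(q['p'],2),np.round(px,1),dd,at_depth(cal,px,dd))
save('a.png',cv2.resize(np.hstack(ims[:2]),(800,300)))
save('b.png',ims[1])
E
```

```text
{'clock': 0.0, 'joint_pos': array([ 1.1484,  0.3329, -0.0647,  1.4609,  0.0216,  1.3499, -0.0885]), 'joint_velocities': array([-0.0002,  0.0022, -0.0001, -0.0008,  0.0005, -0.0004, -0.0004]), 'tau': array([ -0.0007, -62.5447,   0.049 , -39.1592,   0.0164,   0.0101,
        -0.0001]), 'position': array([ 0.2431, -0.5754,  0.2445]), 'ee_rot': array([ 0.9801,  0.1986, -0.0002, -0.0007]), 'ft_force': array([-0.3234, -0.5988,  0.3667]), 'torque': array([-0.0317, -0.0174,  0.0406]), 'grasp_force': 0.0, 'grip_width': 1.0013364285684903}
side [ 0.1139 -0.162   0.6824] [-0.6718 -0.2433  0.6997]
drawer_handle 0.75 [333.8 280.9] 0.8138456 [ 0.6187 -0.0033  0.059 ]
cabinet 0.84 [344.7 284.2] 0.7606714 [ 0.5888 -0.0331  0.0959]
coupler 0.53 [395.2 253.4] 0.7719887 [ 0.6636 -0.1013  0.1278]
coupler_grip 0.57 [399.8 245. ] 0.78367656 [ 0.6848 -0.1043  0.1305]
finger_plate 0.6 [391.8 253.7] 0.768913 [ 0.6589 -0.096   0.1296]
hinge_pin 0.57 [296.4 226.3] 0.81783557 [0.6631 0.0902 0.1285]
dye_jar 0.68 [207.2 306.6] 0.7976428 [0.4937 0.2007 0.033 ]
thread_spool 0.91 [232.7 259.8] 0.90498686 [0.6285 0.224  0.0172]
pattern_weight 0.69 [464.2 335.5] 0.7751412 [ 0.6139 -0.2586  0.0209]
top [0.5158 0.0508 0.9676] [-0.1687  0.0323  0.9851]
drawer_handle 0.85 [332.2 280.6] 0.8710039 [ 0.5828 -0.0082  0.0969]
cabinet 0.79 [329.3 250.6] 0.9417024 [ 0.6464 -0.0074  0.036 ]
dye_jar 0.71 [218.9 319.8] 0.8780453 [0.5143 0.1992 0.0712]
thread_spool 0.7 [208.6 255.8] 0.91009814 [0.6343 0.2237 0.0584]
pattern_weight 0.74 [454.3 259.2] 0.9545428 [ 0.629  -0.2573  0.0281]
wrist [ 0.3031 -0.5506  0.3743] [0.2398 0.1026 0.9654]
```

View pics/a.png

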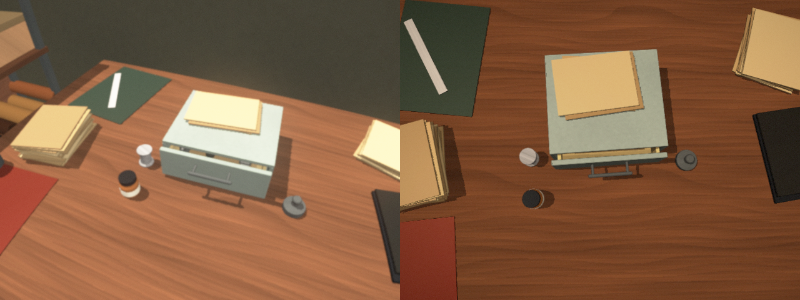

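Run:
```python
from h import *
np.set_printoptions(precision=4,suppress=True)
obs=[];
for c in ['side','top']:
    cal=manip.get_calibration(c);im,d=manip.camera(c)
    q=manip.tip_of('drawer_handle',c)[0]['pixel'];obs.append((cal,q))
    m=manip.trace('drawer_handle',c)
    print(c,[(round(a['p'],2),a['box'],a['pixels'].sum()) for a in m[:2]])
    ys,xs=np.nonzero(m[0]['pixels'])
    P=np.array([at_depth(cal,(x,y),d[y,x]) for x,y in zip(xs,ys) if d[y,x]>0])
    P=P[(P[:,2]>.08)&(P[:,2]<.11)]
    print(len(P),np.median(P,0),P.min(0),P.max(0)); 
    w,v=np.linalg.eigh(np.cov(P[:,:2].T));print(v[:,1])
    # cabinet top plane points: front edge
    vs,us=np.mgrid[0:480:3,0:640:3];Q=np.array([at_depth(cal,(u,v_),d[v_,u]) for u,v_ in zip(us.ravel(),vs.ravel()) if d[v_,u]>0])
    T=Q[(abs(Q[:,2]-.130)<.005)&(Q[:,0]>.5)&(abs(Q[:,1])<.3)].astype(np.float32)
    print('top',len(T),np.median(T[:,2]),cv2.minAreaRect(T[:,:2]))
print(tri(obs))
```

```text
side [(0.73, [255.9, 230.6, 435.8, 318.8], np.int64(8633))]
2625 [ 0.6193 -0.0183  0.0949] [ 0.5756 -0.1788  0.08  ] [0.6921 0.1544 0.11  ]
[-0.0497  0.9988]Traceback (most recent call last):
  File "<stdin>", line 17, in <module>
cv2.error: OpenCV(4.12.0) /io/opencv/modules/imgproc/src/convhull.cpp:143: error: (-215:Assertion failed) total >= 0 && (depth == CV_32F || depth == CV_32S) in function 'convexHull'
```

The picture shows the cabinet with its drawer shut. The handle is near (335,282) full-scale in the side view and (488+,280) in the top view. The jar and spool stand to its left and the weight to its right.

Run:
```python
from h import *
np.set_printoptions(precision=4,suppress=True)
obs=[];
for c in ['side','top']:
    cal=manip.get_calibration(c);im,d=manip.camera(c)
    q=manip.tip_of('drawer_handle',c)[0]['pixel'];obs.append((cal,q))
    vs,us=np.mgrid[0:480:2,0:640:2];Q=np.array([at_depth(cal,(u,v_),d[v_,u]) for u,v_ in zip(us.ravel(),vs.ravel()) if d[v_,u]>0])
    T=Q[(abs(Q[:,2]-.130)<.006)&(Q[:,0]>.5)&(abs(Q[:,1])<.3)]
    print('top',len(T),np.median(T[:,2]),cv2.minAreaRect(np.ascontiguousarray(T[:,:2],np.float32)))
    # front edge: per y-bin min x of points above 0.115
    U=Q[(Q[:,2]>.112)&(Q[:,2]<.14)&(Q[:,0]>.5)]
    b=np.arange(-.16,.15,.02);e=np.array([(y+.01,np.percentile(U[(U[:,1]>y)&(U[:,1]<y+.02),0],1)) for y in b]);print('front line',np.polyfit(e[:,0],e[:,1],1))
    H=Q[(abs(Q[:,2]-.095)<.012)&(Q[:,0]>.54)&(Q[:,0]<.61)&(abs(Q[:,1])<.08)]
    print('bar',len(H),np.median(H,0),np.polyfit(H[:,1],H[:,0],1))
print(tri(obs))
```

```text
top 2605 0.12892724782746268 ((0.9760869145393372, -0.001043468713760376), (0.6708800196647644, 0.596286416053772), 0.018359532579779625)
front line [-0.0654  0.6196]
bar 128 [ 0.5839 -0.0168  0.0946] [-0.0441  0.5852]
top 4093 0.13027022718002634 ((0.7865059971809387, -0.0029910802841186523), (0.3327415883541107, 0.3402473032474518), 4.167245388031006)
front line [-0.0693  0.6207]
bar 134 [ 0.5871 -0.0115  0.0965] [-0.0339  0.5876]
[ 0.5859 -0.0149  0.0909]
```

```bash
cat >> h.py <<'E'
def go(p,yaw,tilt=0):
    """rows for TCP at p, tool down, tool y at world yaw (deg)"""
    s=manip.get_obs();r=R.from_quat(s['ee_rot'])
    y=np.array([np.cos(np.radians(yaw)),np.sin(np.radians(yaw)),0]);z=np.array([0,0,-1.])
    M=R.from_matrix(np.c_[np.cross(y,z),y,z])
    print('shift',np.round(tool(p),3),'turn',np.round(np.degrees((r.inv()*M).as_rotvec())/8,3),'pos',np.round(s['position'],4),'t',s['clock'])
E
python3 -c "
from h import *
go([.586,-.0145,.2],3.8)"
```

```text
shift [10.683 -7.671  0.907] turn [ 1.000e-03  0.000e+00 -8.861e+00] pos [ 0.2433 -0.5757  0.2453] t 2.0
```

```bash
python3 -m pendant '[[1.07,-0.77,0,0,0,-0.9,-0.38],[2.14,-1.53,0,0,0,-1.8,-0.38],[3.2,-2.3,0,0,0,-2.7,-0.38],[4.27,-3.07,0,0,0,-3.6,-0.38],[5.34,-3.84,0,0,0,-4.5,-0.38],[6.4,-4.6,0.2,0,0,-5.4,-0.38],[7.5,-5.4,0.4,0,0,-6.3,-0.38],[8.6,-6.2,0.6,0,0,-7.2,-0.38],[9.7,-6.95,0.8,0,0,-8.1,-0.38],[10.68,-7.67,0.9,0,0,-8.86,-0.38]]' 40; python3 -c "
from h import *
go([.586,-.0145,.2],3.8)"
```

```text
clock: 3.25
position: [0.5684, -0.0432, 0.204]
ee_rot: [0.682, 0.731, 0.0, 0.0]
ft_force: [2.1, -1.4, 0.7]
grip_width: 0.307
grasp_force: 0.0
shift [0.549 0.391 0.079] turn [0.003 0.003 0.02 ] pos [ 0.5684 -0.0432  0.204 ] t 3.25
```

```bash
python3 -m pendant '[[0,0,0,0,0,0,-0.38],[0,0,0,0,0,0,-0.38],[0,0,0,0,0,0,-0.38],[0,0,0,0,0,0,-0.38],[0,0,0,0,0,0,-0.38],[0,0,0,0,0,0,-0.38],[0,0,0,0,0,0,-0.38],[0,0,0,0,0,0,-0.38],[0,0,0,0,0,0,-0.38],[0,0,0,0,0,0,-0.38]]'
python3 - <<'E'
from h import *
cal=manip.get_calibration('wrist');im,d=manip.camera('wrist');save('w1.png',im)
print(cal['xyz'])
for q in manip.tip_of('drawer_handle','wrist')[:2]: print(q['p'],q['pixel'],at_z(cal,q['pixel'],.091))
vs,us=np.mgrid[0:480:2,0:640:2];Q=np.array([at_depth(cal,(u,v_),d[v_,u]) for u,v_ in zip(us.ravel(),vs.ravel()) if d[v_,u]>0])
H=Q[(abs(Q[:,2]-.095)<.012)&(Q[:,0]>.56)&(Q[:,0]<.605)&(abs(Q[:,1])<.1)]
if len(H):print(len(H),np.median(H,0),H[:,2].max(),np.polyfit(H[:,1],H[:,0],1),H.min(0),H.max(0))
go([.586,-.0145,.088],3.8)
E
```

```text
clock: 4.5
position: [0.5676, -0.0447, 0.2041]
ee_rot: [0.683, 0.73, -0.0, 0.0]
ft_force: [-0.6, 0.8, -0.0]
grip_width: 0.307
grasp_force: 0.0
[0.5623978  0.02059272 0.33304309]
0.91 [347.4, 201.1] [ 0.58568109 -0.01714078  0.091     ]
801 [ 0.58552293 -0.00541406  0.09677509] 0.09988357902259962 [-0.03987038  0.58608075] [ 0.57649496 -0.08041555  0.09230118] [0.6049517  0.04790727 0.09988358]
shift [0.578 0.407 2.322] turn [ 0.     0.001 -0.001] pos [ 0.5676 -0.0447  0.2041] t 4.6
```

View pics/w1.png

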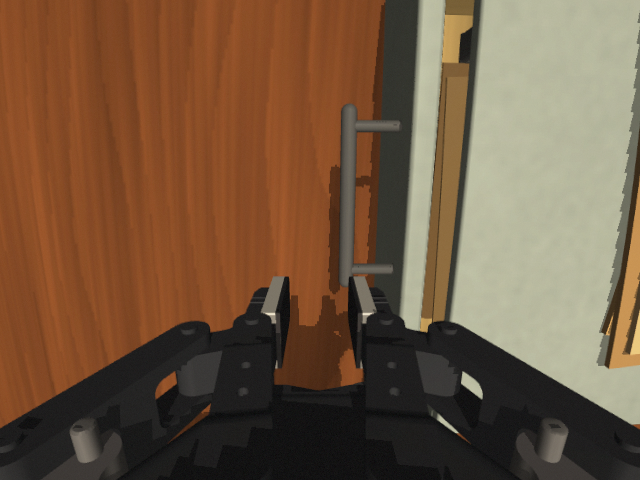

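The bar runs from (348,105) to (347,282) in the wrist view, and the jaws fit between it and the drawer front. I'll shift sideways, go down and grip.

```bash
python3 -m pendant '[[0.3,0.2,0,0,0,0,-0.38],[0.55,0.38,0,0,0,0,-0.38],[0.55,0.38,0.7,0,0,0,-0.38],[0.55,0.38,1.3,0,0,0,-0.38],[0.55,0.38,1.9,0,0,0,-0.38],[0.55,0.38,2.27,0,0,0,-0.38],[0.55,0.38,2.27,0,0,0,-0.38],[0.55,0.38,2.27,0,0,0,-1],[0.55,0.38,2.27,0,0,0,-1],[0.55,0.38,2.27,0,0,0,-1]]' 40; python3 -c "
from h import *
go([.586,-.0145,.088],3.8)"
```

```text
clock: 5.85
position: [0.5857, -0.015, 0.0915]
ee_rot: [0.683, 0.73, 0.001, 0.001]
ft_force: [0.7, 1.2, 5.2]
grip_width: 0.11
grasp_force: 39.0
shift [0.01  0.006 0.069] turn [ 0.014 -0.003  0.004] pos [ 0.5857 -0.015   0.0915] t 5.85
```

```bash
python3 -m pendant '[[0,-0.2,0,0,0,0,-1],[0,-0.6,0,0,0,0,-1],[0,-1.0,0,0,0,0,-1],[0,-1.5,0,0,0,0,-1],[0,-2.0,0,0,0,0,-1],[0,-2.4,0,0,0,0,-1],[0,-2.8,0,0,0,0,-1],[0,-3.1,0,0,0,0,-1],[0,-3.15,0,0,0,0,-1],[0,-3.15,0,0,0,0,-1]]'; python3 -c "
from h import *
go([.586,-.0145,.088],3.8)"
```

```text
clock: 7.1
position: [0.4319, -0.0252, 0.0917]
ee_rot: [0.683, 0.73, 0.004, 0.003]
ft_force: [24.8, 3.9, -16.7]
grip_width: 0.113
grasp_force: 41.4
shift [0.006 3.088 0.107] turn [ 0.077 -0.006  0.006] pos [ 0.4319 -0.0252  0.0917] t 7.1
```

```bash
python3 -m pendant '[[0,0.05,0,0,0,0,-0.38],[0,0.05,0,0,0,0,-0.38],[0,0.05,0,0,0,0,-0.38],[0,0.05,-0.5,0,0,0,-0.38],[0,0.05,-1.2,0,0,0,-0.38],[0,0.05,-2.2,0,0,0,-0.38],[0,0.4,-3.2,0,0,0,0],[0,0.8,-3.8,0,0,0,0.6],[0,0.8,-3.8,0,0,0,0.6],[0,0.8,-3.8,0,0,0,0.6]]'
python3 - <<'E'
from h import *
np.set_printoptions(precision=4,suppress=True)
go([.55,-.09,.25],3.8)
T=['coupler_grip','latch_plate','finger_plate','coupler','hinge_pin','drawer_handle']
obs={t:[] for t in T}
for c in ['side','top','wrist']:
    cal=manip.get_calibration(c);im,d=manip.camera(c);save('d_%s.png'%c,im)
    for t in T:
        for q in manip.tip_of(t,c)[:1]:
            px=q['pixel'];dd=d[int(np.clip(px[1],0,479)),int(np.clip(px[0],0,639))]
            obs[t].append((cal,px));print(c,t,round(q['p'],2),np.round(px,1),at_depth(cal,px,dd))
for t in T:
    if len(obs[t])>1:print(t,tri(obs[t]))
a=cv2.imread('pics/d_side.png');b=cv2.imread('pics/d_wrist.png')
cv2.imwrite('pics/d.png',np.hstack([cv2.resize(a[130:430,170:470],(400,400)),cv2.resize(b,(400,400))]))
E
```

```text
clock: 8.35
position: [0.4667, -0.0238, 0.2796]
ee_rot: [0.683, 0.73, -0.001, -0.001]
ft_force: [-0.3, 0.0, -0.6]
grip_width: 0.8
grasp_force: 0.0
shift [-1.43   1.576  0.588] turn [-0.012 -0.001 -0.002] pos [ 0.4667 -0.0238  0.2796] t 8.35
side latch_plate 0.66 [379.7 293.8] [ 0.588  -0.0968  0.099 ]
side finger_plate 0.26 [465.1 335.5] [ 0.6146 -0.2602  0.0207]
side coupler 0.91 [376.9 314.6] [ 0.5386 -0.105   0.1063]
side hinge_pin 0.71 [270.4 284. ] [0.5442 0.0901 0.0916]
side drawer_handle 0.62 [310.4 356.7] [ 0.4313 -0.0315  0.0992]
top coupler_grip 0.86 [384.  287.7] [ 0.5694 -0.1027  0.0952]
top latch_plate 0.64 [384.6 272.6] [ 0.6006 -0.1118  0.0553]
top finger_plate 0.85 [386.9 303.4] [ 0.5405 -0.104   0.1119]
top coupler 0.72 [454.5 258.1] [ 0.6316 -0.2589  0.0249]
top hinge_pin 0.88 [276.5 300.7] [0.5473 0.0927 0.0971]
top drawer_handle 0.63 [341.6 361.3] [0.4878 0.0236 0.6451]
wrist coupler_grip 0.95 [412.  299.4] [ 0.5007 -0.0116  0.2936]
wrist latch_plate 0.81 [439.8 301.9] [ 0.5138 -0.0147  0.2878]
wrist finger_plate 0.91 [384.  305.3] [ 0.5383 -0.1095  0.0978]
wrist coupler 0.58 [401.8 294.1] [ 0.5008 -0.016   0.2794]
wrist hinge_pin 0.56 [414.3  89. ] [0.5412 0.0934 0.0981]
wrist drawer_handle 0.92 [283.  217.1] [ 0.4339 -0.0259  0.0984]
coupler_grip [ 0.569  -0.1044  0.0896]
latch_plate [ 0.5943 -0.1011  0.0962]
finger_plate [ 0.5566 -0.1697  0.0499]
coupler [ 0.5826 -0.1474  0.0843]
hinge_pin [0.5465 0.0936 0.0865]
drawer_handle [ 0.4365 -0.0268  0.0882]
```

View pics/d.png

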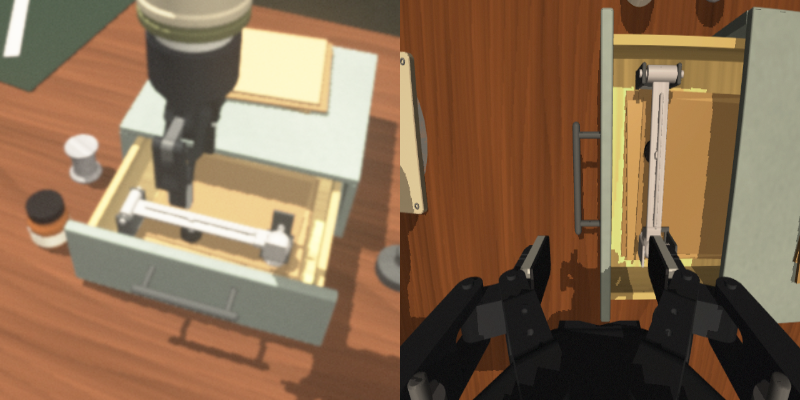

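```bash
python3 -m pendant '[[-0.6,0.35,0,0,0,0,0.85],[-1.2,0.7,0.1,0,0,0,0.85],[-1.8,1.05,0.2,0,0,0,0.85],[-2.4,1.4,0.4,0,0,0,0.85],[-2.95,1.67,0.6,0,0,0,0.85],[-2.95,1.67,0.6,0,0,0,0.85],[-2.95,1.67,0.6,0,0,0,0.85],[-2.95,1.67,0.6,0,0,0,0.85],[-2.95,1.67,0.6,0,0,0,0.85],[-2.95,1.67,0.6,0,0,0,0.85]]'
python3 - <<'E'
from h import *
np.set_printoptions(precision=4,suppress=True)
T=['coupler_grip','latch_plate','finger_plate','coupler','hinge_pin','drawer_handle']
obs={t:[] for t in T}
for c in ['side','top','wrist']:
    cal=manip.get_calibration(c);im,d=manip.camera(c)
    for t in T:
        for q in manip.tip_of(t,c)[:1]:
            px=q['pixel'];dd=d[int(np.clip(px[1],0,479)),int(np.clip(px[0],0,639))]
            print(c,t,round(q['p'],2),np.round(px,1),at_depth(cal,px,dd))
            if q['p']>.5: obs[t].append((cal,px))
    if c=='wrist':
        save('e.png',im)
        vs,us=np.mgrid[0:480,0:640];k=d>0
        Q=np.array([at_depth(cal,(u,v_),d[v_,u]) for u,v_ in zip(us[k],vs[k])])
        m=np.array([[.998,.066],[-.066,.998]]);L=np.c_[Q[:,:2]@m.T,Q[:,2]]
        g=m@[.565,-.1025];k=(abs(L[:,0]-g[0])<.045)&(abs(L[:,1]-g[1])<.03)&(L[:,2]>.107)&(L[:,2]<.117)
        L=L[k]-[g[0],g[1],0];h=np.histogram(L[:,0],np.arange(-.045,.046,.003));print('plate tops rel (.565,-.1025), cabinet x:');print(h[0],h[1][::5],L[:,1].min(),L[:,1].max(),np.median(L[:,2]))
for t in T:
    if len(obs[t])>1:print(t,len(obs[t]),tri(obs[t]))
go([.565,-.1025,.093],3.8)
E
```

```text
clock: 10.65
position: [0.5605, -0.1651, 0.2509]
ee_rot: [0.683, 0.73, -0.0, 0.0]
ft_force: [0.2, -0.1, -0.2]
grip_width: 0.928
grasp_force: 0.0
side coupler_grip 0.87 [381.8 305.8] [ 0.5703 -0.1063  0.0914]
side latch_plate 0.9 [378.8 293.4] [ 0.5889 -0.095   0.0983]
side finger_plate 0.93 [375.8 317.9] [ 0.5386 -0.1042  0.0968]
side coupler 0.84 [375.  314.6] [ 0.5385 -0.1019  0.1049]
side drawer_handle 0.6 [307.4 357. ] [ 0.4317 -0.0264  0.0945]
top coupler_grip 0.83 [385.4 288.3] [ 0.5684 -0.1055  0.0935]
top latch_plate 0.48 [380.3 273.6] [ 0.5988 -0.1034  0.0552]
top finger_plate 0.63 [386.3 305.5] [ 0.537  -0.1044  0.1032]
top coupler 0.83 [381.8 292.3] [ 0.561  -0.0981  0.0968]
top hinge_pin 0.6 [275.8 300.2] [0.5482 0.094  0.0966]
top drawer_handle 0.59 [341.9 362.9] [ 0.4375 -0.0231  0.0987]
wrist coupler_grip 0.76 [328.6 148.1] [ 0.5637 -0.1024  0.0979]
wrist latch_plate 0.92 [364.9 152. ] [ 0.5912 -0.1033  0.1113]
wrist finger_plate 0.64 [296.9 150.9] [ 0.5394 -0.1059  0.1126]
wrist coupler 0.79 [325.5 150.3] [ 0.5614 -0.1043  0.098 ]
wrist drawer_handle 0.68 [166.5  36. ] [ 0.4358 -0.0271  0.0986]
plate tops rel (.565,-.1025), cabinet x:
[  0   0   0   0   0  20 147  40   0   0   0   0   0   0   0   0   0   0
   0   0   0   0  82 136   0   0   0   0   0   0] [-0.045 -0.03  -0.015  0.     0.015  0.03   0.045] -0.014698471195872392 0.012929997476997607 0.11201809627860759
coupler_grip 3 [ 0.5661 -0.1047  0.0968]
latch_plate 2 [ 0.5926 -0.0991  0.0949]
finger_plate 3 [ 0.5378 -0.1053  0.0979]
coupler 3 [ 0.5618 -0.1018  0.0742]
drawer_handle 3 [ 0.4345 -0.0248  0.0905]
shift [1.25  0.172 3.152] turn [ 0.     0.001 -0.002] pos [ 0.5605 -0.1654  0.2506] t 11.7
```

View pics/e.png

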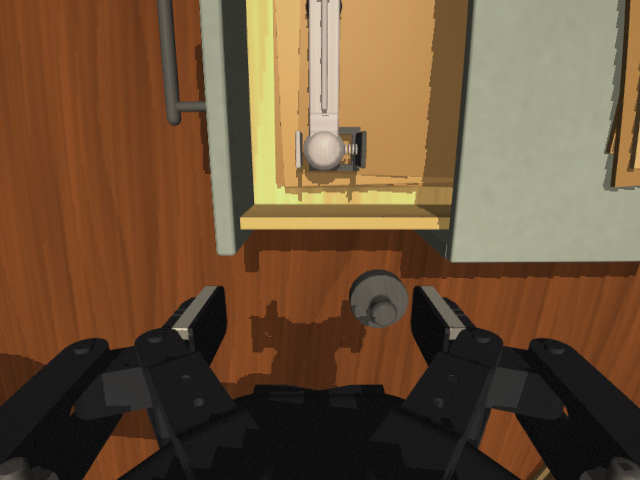

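Both plates are clear in the wrist view: the fixed plate at (298,150) and the latch plate at (364,150), with the dome between them. I'll move over them, go down open and stop just before squeezing.

```bash
python3 -m pendant '[[0.6,0.05,0,0,0,0,0.85],[1.23,0.11,0.3,0,0,0,0.85],[1.23,0.11,0.9,0,0,0,0.85],[1.23,0.11,1.6,0,0,0,0.85],[1.23,0.11,2.2,0,0,0,0.85],[1.23,0.11,2.7,0,0,0,0.85],[1.23,0.11,3.0,0,0,0,0.85],[1.23,0.11,3.15,0,0,0,0.85],[1.23,0.11,3.15,0,0,0,0.85],[1.23,0.11,3.15,0,0,0,0.85]]' 40
python3 - <<'E'
from h import *
go([.562,-.1035,.093],3.8)
a,_=manip.camera('side');b,_=manip.camera('wrist');save('f.png',np.hstack([cv2.resize(a[170:370,270:470],(400,400)),cv2.resize(b,(400,400))]))
E
```

```text
clock: 12.95
position: [0.5625, -0.1038, 0.0939]
ee_rot: [0.683, 0.73, 0.0, 0.001]
ft_force: [0.3, 0.3, -0.4]
grip_width: 0.922
grasp_force: 0.0
shift [ 0.006 -0.01   0.019] turn [ 0.009  0.003 -0.002] pos [ 0.5625 -0.1038  0.0939] t 12.95
```

View pics/f.png

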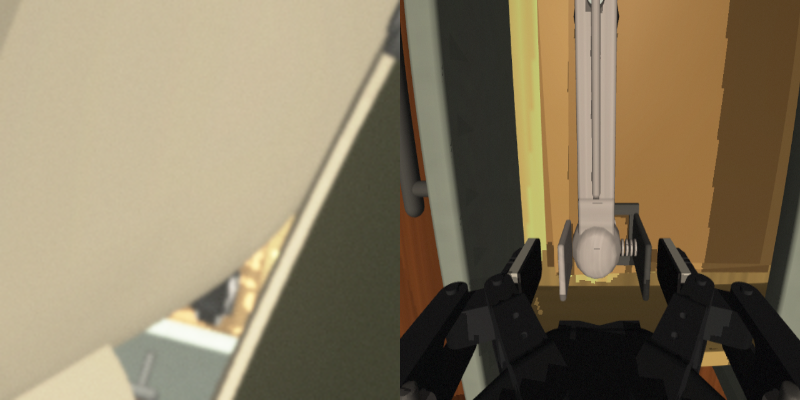

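The pads (about 525 and 680 in the right half) straddle both plates (565 and 645), so I'll squeeze.

```bash
python3 -m pendant '[[0,0,0,0,0,0,0.4],[0,0,0,0,0,0,0.2],[0,0,0,0,0,0,-0.3],[0,0,0,0,0,0,-0.3],[0,0,0,0,0,0,-0.3],[0,0,0,0,0,0,-0.3],[0,0,0,0,0,0,-0.3],[0,0,0,0,0,0,-0.3],[0,0,0,0,0,0,-0.3],[0,0,0,0,0,0,-0.3]]' 40; python3 -c "
from h import *
go([.562,-.1035,.093],3.8)"
```

```text
clock: 14.3
position: [0.5633, -0.1038, 0.0946]
ee_rot: [0.683, 0.73, 0.001, 0.001]
ft_force: [-1.0, 0.3, 8.9]
grip_width: 0.504
grasp_force: 40.7
shift [ 0.007 -0.025  0.032] turn [ 0.022  0.006 -0.002] pos [ 0.5633 -0.1038  0.0946] t 14.3
```

Opening is now 43 mm, so the latch is at its stop. Lifting along the hinge arc.

```bash
python3 -m pendant '[[0.0,0,-0.14,0,-0.25,0,-0.3],[0.02,0,-0.28,0,-0.5,0,-0.3],[0.04,0,-0.42,0,-0.75,0,-0.3],[0.06,0,-0.56,0,-1.0,0,-0.3],[0.08,0,-0.7,0,-1.25,0,-0.3],[0.11,0,-0.83,0,-1.5,0,-0.3],[0.15,0,-0.97,0,-1.75,0,-0.3],[0.19,0,-1.1,0,-2.0,0,-0.3],[0.19,0,-1.1,0,-2.0,0,-0.3],[0.19,0,-1.1,0,-2.0,0,-0.3]]' 40; python3 -c "
from h import *
s=manip.get_obs();print(s['position'],s['torque'],s['ft_force'],R.from_quat(s['ee_rot']).as_matrix()[:,2])"
```

```text
clock: 15.55
position: [0.5614, -0.0944, 0.1484]
ee_rot: [0.677, 0.723, -0.095, 0.102]
ft_force: [1.3, -5.3, 1.7]
grip_width: 0.504
grasp_force: 45.0
[ 0.56143252 -0.09441994  0.14837701] [-0.10615072 -1.39460374  0.54082118] [ 1.29202958 -5.29520877  1.74693336] [ 0.01846271 -0.27631918 -0.96088857]
```

```bash
python3 -m pendant '[[0.0,0,-0.14,0,-0.25,0,-0.3],[0.02,0,-0.28,0,-0.5,0,-0.3],[0.04,0,-0.42,0,-0.75,0,-0.3],[0.06,0,-0.56,0,-1.0,0,-0.3],[0.08,0,-0.7,0,-1.25,0,-0.3],[0.11,0,-0.83,0,-1.5,0,-0.3],[0.15,0,-0.97,0,-1.75,0,-0.3],[0.15,0,-0.97,0,-1.75,0,-0.3],[0.15,0,-0.97,0,-1.75,0,-0.3],[0.15,0,-0.97,0,-1.75,0,-0.3]]' 40
python3 - <<'E'
from h import *
T=['coupler','hinge_pin','drawer_handle','dye_jar','thread_spool','pattern_weight']
a,_=manip.camera('side');b,_=manip.camera('top');c,d=manip.camera('wrist')
save('g.png',np.hstack([cv2.resize(a[130:430,170:470],(400,400)),cv2.resize(c,(400,400))]))
obs={t:[] for t in T}
for cam in ['side','top']:
    cal=manip.get_calibration(cam)
    for t in T:
        for q in manip.tip_of(t,cam)[:1]:
            if q['p']>.5: obs[t].append((cal,q['pixel']))
for t in T:
    if len(obs[t])>1: print(t,np.round(tri(obs[t]),3))
s=manip.get_obs();print(s['position'],s['joint_velocities'],s['grip_width'],R.from_quat(s['ee_rot']).as_matrix()[:,2])
E
```

```text
clock: 16.8
position: [0.5602, -0.0738, 0.1932]
ee_rot: [0.66, 0.705, -0.177, 0.19]
ft_force: [1.0, -5.6, 3.3]
grip_width: 0.508
grasp_force: 43.7
coupler [ 0.558 -0.082  0.179]
hinge_pin [ 0.527 -0.006  0.197]
drawer_handle [ 0.435 -0.025  0.099]
thread_spool [ 0.652  0.239 -0.013]
pattern_weight [ 0.636 -0.266 -0.003]
[ 0.56022987 -0.07377555  0.1931936 ] [-1.31198365e-03 -6.07740562e-04 -1.08070861e-04 -1.25158765e-03
  8.03910326e-04  1.08678246e-03 -7.26104232e-05] 0.5060172527681865 [ 0.03374442 -0.50060659 -0.86501697]
```

View pics/g.png

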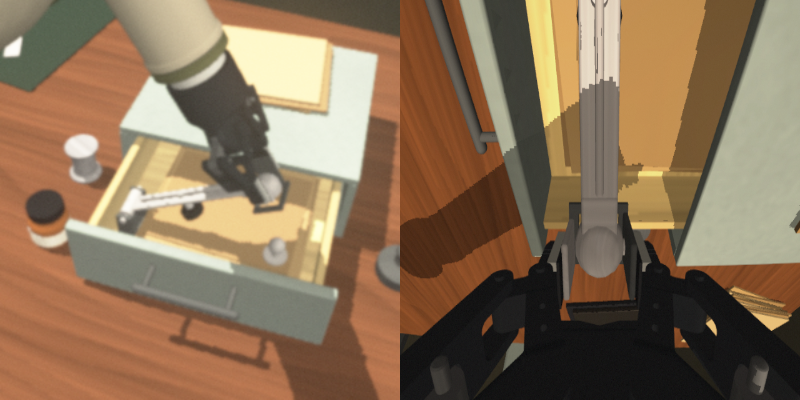

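The side view shows the arm raised about 30° in the fingers, with the coupler near (268,185) and the bare ball near (277,245). The drawer is open, and the jar, spool and weight haven't moved.

```bash
python3 -c "
from h import *
print(manip.hand_in())"
```

```text
the job is handed in; nothing more can be done
None
```

I pulled the drawer about 154 mm out, squeezed the latch free, and handed the job in with the gripper holding the clamp arm up at about 30°; the jar, spool and weight look unmoved in the last picture, and the hand-in returned no verdict.

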